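# Hang and lock a bin bracket on a slotted upright

### The job

Draw the loose white bin bracket out of the plywood sleeve by its hook end, stand it on the counter clear of the sleeve and let go; then take it by its outer end (the black grip patch) and hook it into the slots of the upright that has no bracket yet, feeling gently for the slots and never forcing it, as the slotted strip may sit a little to either side. Press it down until the red spring catch snaps out over it, and leave it hanging there, locked, level and flush, without pushing the other goods about.

Things in the scene. Friction and masses are not known exactly. Their poses are not given: they have to be found in the camera images.
- bracket: Loose white bin bracket, 0.2 to 0.45 kg. Origin: rear face of its back plate, centred, at the underside; x = the way the hooks point, z up. In its frame (mm): ledge it stands on x -140..0, y -28..28, z 0..5; web to pinch, 14 thick (y -7..7), x -140..-6, z 5..65; back plate x -8..0, y -20..20, z 0..85. Starts standing, outer end in the sleeve, hooks out.
- hooks (a point): Between the bracket's two steel hooks, bracket frame (0, 0, 45) mm. Hooks are 8 wide (y -4..4) and stand out of the rear face to x 16.5. Each has a tongue 10 high (lower z 18..28, upper z 65..75) whose tip, x 8.5..16.5, reaches 12 further down (to z 6 and z 53).
- hook_end (a point): Point on the bracket's web near the hooks, bracket frame (-35, 0, 50) mm; axes as the bracket. At the start only about 60 mm of the web sticks out of the sleeve, with this point in its middle.
- outer_end (a point): Middle of the black grip patch on the web's outer half, bracket frame (-105, 0, 50) mm; axes as the bracket. The grasp counts as by the outer end within 45 mm of this point.
- thumb_pad (a point): Top centre of the orange thumb pad on the web (24 x 14 mm), bracket frame (-26, 0, 68) mm. Pressed here, close to the upright, the bracket seats; pressed far out it tips and jams.
- tail (a point): Lower outer end of the bracket, bracket frame (-140, 0, 0) mm.
- sleeve: Fixed plywood stock sleeve, 100 long, 88 wide, 81 high (mm): roof, sides and back, no floor (the bracket stands on the counter), open at its own +x end; inside 72 wide, 75 high. Origin: centre of its underside; mouth at x = +50. The bracket is drawn out along its +x.
- upright: Fixed slotted upright without a bracket: dark channel 92 wide, 170 high, foot plate 110 wide, 8 high. In front a steel strip, 60 wide, 6 thick, clamped anywhere from 12 mm left to 12 mm right of the middle (not in this pose: look or feel for it). Origin: on the counter, at the strip's front face, mid channel. x points into it, z up; the face looks along -x.
- slots (a point): Mid channel at the strip's front face, 101.5 mm above the counter, between the two slots. They lie one above the other in the middle of the strip, so up to 12 mm (y) beside this point: each 12 wide, heights 63..93 and 110..140 mm above the counter. Axes as the upright. The strip does not shift under moderate pushing; over 50 N between bracket and upright counts as forcing.
- seat (a point): At the strip's front face 45 mm above the counter, mid channel, axes as the upright: place of the origin of a bracket pressed fully down, but for the strip's sideways offset. Hooks enter with the bracket 12 to 20 (best 16) mm higher; once flush it goes down. At 6 mm it meets the spring rest and must be pressed on. Locked and let go, it rises up to 2 mm.
- catch (a joint): Red spring catch on the strip, a pad on either side of the slots, 7 mm out of the face, 132 to 155 mm above the counter. 0 = out, up to 0.012 m as pushed in (2.4 N at 0, 4.5 N at 7 mm). The back plate pushes it in while hooking; it snaps out over the plate's top edge (back to 0) when the bracket is fully down.
- spring_rest (a joint): Black spring rest on the strip under the bracket's place, 34 wide, reaching 14.5 mm out from the face, top 51 mm above the counter. 0 = up, up to 0.010 m as pressed down: about 7 N to start, 12 N at 6 mm (fully seated). The bracket's weight alone does not press it down.
- upright_full: A like upright that already carries a locked bracket, all fixed: 140 mm out from its face, 56 mm wide, 47 to 132 mm above the counter. Origin and axes as upright.
- jar: Bystander, to be left alone: amber glass jar with metal cap, 80 mm across, 130 mm high; origin at the centre of its underside.
- bottle: Bystander, to be left alone: green glass bottle, 66 mm across, 190 mm high; origin at the centre of its underside.
- scoop: Bystander, to be left alone: steel scoop spoon lying flat; origin at the centre of its underside.
- bin: Bystander, to be left alone: white plastic bin, 150 x 120 x 90 mm high, open on top; origin at the centre of its underside.
- mallet: Bystander, to be left alone: rubber-handled hammer lying flat; origin at the centre of its underside.
- pencup: Bystander, to be left alone: clear cup with three pens, 72 mm across, pens reach 136 mm high; origin at the centre of its underside.
There are look-alikes about, which are no part of the job. What is shaped like the sleeve but blue or yellow is not meant.

How it is judged:
By the outcome, as a careful person would: the job done as asked, in the order asked, and still so for the second after the job is handed in, with the robot touching nothing.
It also fails if it takes over 72 s, if anything falls off the work surface, if the arm or the gripper's body presses on something with over 40 N, if the wrist force passes 120 N, or if a joint passes its speed limit or range.

### The arm

A 6-joint arm with a two-finger parallel gripper is mounted at the origin on the work surface. World frame = base frame: x ahead of the robot, y to its left, z up, the work surface at z = 0. Lengths are in m, angles in rad, forces in N, time in s.
With the tool pointing down it reaches from about 0.35 to 1 m from the base axis. Payload 7.1 kg.
Tool frame: the origin (TCP) lies at the very end of the fingers, on their centre line; the grasp point (between the pads) lies 19 mm behind it; z points along the fingers, y is the direction in which the jaws open and shut (so a half turn about z gives the same grasp; the last joint's range is limited). The gripper opens to 85 mm and grips with 20 to 120 N. Pads are 22 mm wide; open, the fingers measure 114 mm over their backs; the gripper's body (76 mm by 85 mm) begins 54 mm behind the grasp point. The pads swing forward as they close: fully open they stand 13 mm farther back than shut.
Start: joints at [1.321, 0.423, 1.63, -0, 1.089, -0.019], TCP at [0.143, 0.608, 0.192] pointing down, gripper open.
Joint ranges: [-3, 3], [-0.9, 2.11], [0.09, 2.58], [-1.31, 4.45], [0.11, 2.69], [-2.54, 2.54]. Speed limits (rad/s): [2.39, 2.39, 3.01, 3.14, 3.14, 3.14].

### API

Orientations are given as a unit quaternion [w, x, y, z].
In Python, from rig import arm gives the robot as it stands.
- The arm moves only by the tool jog_arm, never from a script. Its argument "motion" is a list of rows, each a list of 7 numbers: the turn, a rotation vector about the tool's x, y, z in rad, then the shift along the tool's x, y, z in m, then the gripper's target within -1 to 1 (fully open at 1, half-way at 0, shut at -1). A call has 1 to 10 rows; each row is the pose to reach, as a shift and turn from the pose commanded when the call began, along the tool's axes at that moment; what a row does not reach only later rows make up. A row lasts 1/12 s, in which the tool goes at most 41.7 mm and 7.16 degrees, less where a joint would pass 70% of its speed; a pose out of reach is approached as far as the arm can. A call with a gripper value outside its range is refused whole. The fingers move at their own pace and stop on an object; "grip_force" is the grip in N (left out, the last holds). Time passes only in rows, so rows that repeat a pose let the fingers close. It gives the time, the measured TCP pose, the force and the opening at its end, in the units of the state.
- arm.state(): the state, without advancing time (a new reading comes with each control period).
- arm.grab_frame(name): name is "scene" or "top" or "wrist"; returns a dict with "pixels" (400x640x3 uint8, red, green, blue), "K" (3x3 intrinsics, pixels), "xyz" and "attitude" of the camera in the world. Camera axes: x right, y up, looking along -z (the intrinsics and any distortion apply to the point x, -y, -z); pixel columns grow to the right and rows downward; lengths in m; the calibration is good to about 2 mm. A picture is of the moment at which its call begins. There is no depth.
- arm.finish_job(): hands the job in, once; it reports no verdict.
The state is a dict: "clock": time; "q": joint angles; "qvel": joint speeds; "joint_torque": joint torques, N m; "eef_pos": TCP position; "orientation": TCP orientation; "force": force on the tool from outside, world axes, zero at the start; "torque": the same for the moment, N m; "opening": opening from 0.0 (shut) to 1.0 (fully open).
Only numpy, scipy, OpenCV 4.12 (cv2) and the standard library are available. Lean on these libraries where they do the work, as an engineer would, in place of code of your own. Each camera call takes 0.05 s, during which the arm holds its last target. There are 200 camera calls.

## Working session

There is one attempt and no reset: what is moved stays moved. The work goes in short steps, Python scripts to look and compute and a tool call to move; the robot and the scene stay as the last step left them, time stands still between calls to the robot, and variables do not carry over. Pictures are saved under pics/ and viewed, about 8 in all and at most 12, crops included, and the job is handed in when it is done.

Besides the shell and the picture viewer there is one more tool, called after "Emit:" as name(argument=value, ...), one argument or row to a line, values as JSON. jog_arm: Moves the arm, as the interface text tells. Its arguments: {"type":"object","properties":{"motion":{"type":"array","items":{"type":"array","items":{"type":"number"}}},"grip_force":{"type":"number"}},"required":["motion"]}

```bash
mkdir -p pics; cat > h.py <<'E'
import numpy as np, cv2
from rig import arm
from scipy.spatial.transform import Rotation as R
def grab(n,f=None):
    d=arm.grab_frame(n)
    if f: cv2.imwrite('pics/'+f,cv2.cvtColor(d['pixels'],cv2.COLOR_RGB2BGR))
    return d
E
python3 - <<'E'
from h import *
import pickle
for n in('scene','top','wrist'):
    d=grab(n,n+'0.png'); pickle.dump(d,open(n+'0.pkl','wb'))
    print(n,{k:(np.array(v).round(4).tolist() if not isinstance(v,str) else v) for k,v in d.items() if k!='pixels'})
print(arm.state())
E
```

```text
scene {'K': [[474.6393, 0.0, 316.7087], [0.0, 474.6393, 198.1677], [0.0, 0.0, 1.0]], 'xyz': [1.2642, -0.7302, 1.0501], 'attitude': [0.8387, 0.3827, 0.1513, 0.3567]}
top {'K': [[486.6832, 0.0, 313.2405], [0.0, 486.6832, 198.6005], [0.0, 0.0, 1.0]], 'xyz': [0.2392, 0.0018, 1.5112], 'attitude': [0.7097, 0.0688, -0.061, -0.6985]}
wrist {'K': [[283.3787, 0.0, 320.8222], [0.0, 283.3787, 200.9349], [0.0, 0.0, 1.0]], 'xyz': [0.0707, 0.6256, 0.3728], 'attitude': [0.7749, -0.1187, -0.093, 0.6138]}
{'clock': 0.15, 'q': array([ 1.32098525e+00,  4.23676178e-01,  1.63050229e+00, -1.01718800e-05,
        1.08862130e+00, -1.90089778e-02]), 'qvel': array([ 0.00038416, -0.00133245, -0.00134863,  0.00020293,  0.0010308 ,
       -0.00085639]), 'joint_torque': array([ 3.12254024e-04, -5.57771945e+01, -2.82018936e+01,  9.21900960e-05,
        4.77417663e-03,  6.17942374e-05]), 'eef_pos': array([0.14283999, 0.60797062, 0.19152229]), 'orientation': array([-7.64159953e-05,  1.15142713e-01,  9.93348776e-01, -5.98716594e-04]), 'force': array([-0.01406011, -0.11190832,  0.54881091]), 'torque': array([ 0.04968402, -0.05489016, -0.00192742]), 'opening': 1.0011455637470417}
```

View pics/top0.png

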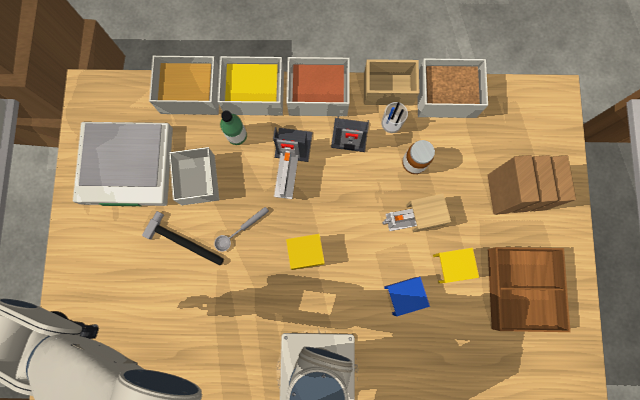

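View pics/scene0.png

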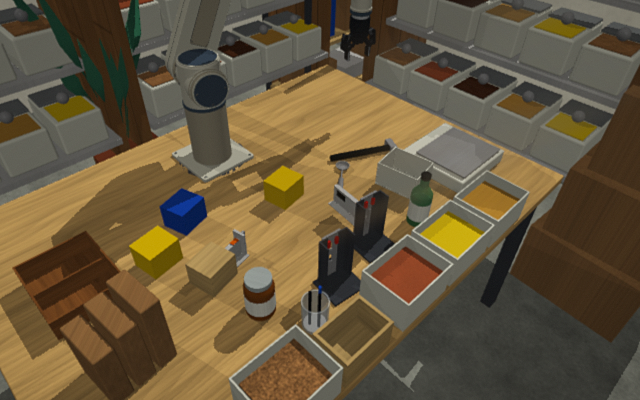

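The top view shows the bracket at about (400,218) with its hooks pointing left, in the sleeve at (433,213). The empty upright is at (350,135) and the full one at (293,143). Next I'll zoom in.

```bash
python3 - <<'E'
from h import *
t=cv2.imread('pics/top0.png'); s=cv2.imread('pics/scene0.png')
def c(im,x,y,w,h,k):
    o=cv2.resize(im[y:y+h,x:x+w],None,fx=k,fy=k,interpolation=cv2.INTER_CUBIC)
    for i in range(0,w,10):
        cv2.line(o,(i*k,0),(i*k,4),(0,0,255),1); cv2.putText(o,str(x+i),(i*k,12),0,.3,(0,0,255),1)
    for i in range(0,h,10):
        cv2.line(o,(0,i*k),(4,i*k),(0,0,255),1); cv2.putText(o,str(y+i),(0,i*k+3),0,.3,(0,0,255),1)
    return o
A=np.hstack([c(t,378,190,80,50,5),c(t,325,110,50,50,5)[:, :250]])
B=np.hstack([c(s,180,225,80,70,5),c(s,310,220,50,70,5)])
cv2.imwrite('pics/crop1.png',np.vstack([A,B])[:600])
E
```

```text
(no output)
```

View pics/crop1.png

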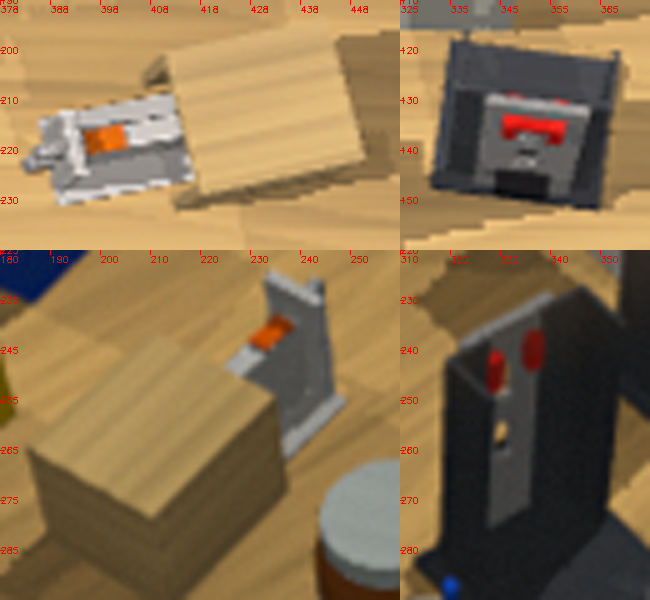

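Crops: the sleeve roof corners, orange pad, plate and ledge corners can all be read, and so can the strip top corners and catch pads of the empty upright. Next I'll fit poses.

```bash
cat >> h.py <<'E'
from scipy.optimize import least_squares
def proj(d,P):
    q=np.array(d['attitude']); r=R.from_quat(q[[1,2,3,0]])
    p=r.inv().apply(np.atleast_2d(P)-d['xyz'])*[1,-1,-1]
    u=p@np.array(d['K']).T
    return u[:,:2]/u[:,2:]
def place(p,M):
    c,s=np.cos(p[2]),np.sin(p[2]); M=np.atleast_2d(np.array(M,float))/1000
    return np.c_[p[0]+c*M[:,0]-s*M[:,1],p[1]+s*M[:,0]+c*M[:,1],M[:,2]]
def fit(obs,p0):
    # obs: list of (frame, model pts mm, pixels)
    f=lambda p:np.concatenate([(proj(d,place(p,M))-px).ravel() for d,M,px in obs])
    r=least_squares(f,p0,loss='soft_l1'); return r.x,f(r.x).reshape(-1,2).round(1)
E
python3 - <<'E'
from h import *
import pickle
L=lambda n:pickle.load(open(n+'0.pkl','rb'))
T,S=L('top'),L('scene')
a=lambda l:np.array([(378+x/5,190+y/5) for x,y in l])
b=lambda l:np.array([(325+(x-400)/5,110+y/5) for x,y in l])
c=lambda l:np.array([(180+x/5,225+(y-250)/5) for x,y in l])
e=lambda l:np.array([(310+(x-400)/5,220+(y-250)/5) for x,y in l])
sl,r=fit([(T,[[50,-44,81],[50,44,81],[-50,44,81],[-50,-44,81]],a([(163,55),(205,193),(365,160),(330,25)])),
 (S,[[50,-44,81],[50,44,81],[-50,44,81]],c([(275,400),(160,335),(27,455)]))],[.5,-.3,1.7])
print('sleeve',sl,np.degrees(sl[2]),r.tolist())
br,r=fit([(T,[[-26,0,68],[-14,-7,68],[-38,-7,68],[-38,7,68],[-14,7,68],[0,28,5]],a([(105,140),(83,133),(122,124),(128,148),(90,155),(58,203)]))
 ,(S,[[-26,0,68],[0,-28,5]],c([(270,333),(345,402)]))],[.5,-.2,1.7])
print('bracket',br,np.degrees(br[2]),r.tolist())
# upright by foot/channel: channel front top corners & strip bottom (z~?)
for z in (165,170,175):
  up,r=fit([(T,[[0,30,z],[0,-30,z]],b([(486,97),(588,110)]))],[.7,-.05,0]); print('strip top',z,up,np.degrees(up[2]))
up,r=fit([(T,[[-7,0,143]],b([(533,128)])),(T,[[0,30,170],[0,-30,170]],b([(486,97),(588,110)])),(S,[[-7,-20,143],[-7,20,143]],e([(533,350),(496,370)]))],[.7,-.05,0])
print('strip',up,np.degrees(up[2]),r.tolist())
print('foot', [proj(T,place(up,[[x,y,8]])).round(1).tolist() for x in(-20,0,100) for y in(-55,55)], 'obs',b([(432,187),(600,210)]))
E
```

```text
sleeve [ 0.47375427 -0.3298964   1.79054347] 102.59058385587954 [[0.4, -1.2], [-0.9, -0.1], [0.0, -0.3], [-0.4, -1.9], [-0.2, -0.2], [-1.6, -0.5], [-0.9, -1.7]]
bracket [ 0.44798713 -0.21193101  1.76124241] 100.91175677091064 [[0.1, -0.2], [0.1, -0.4], [0.2, 0.0], [-0.1, -0.2], [-0.4, -0.2], [-0.2, 0.4], [-0.5, -0.2], [-0.2, -0.3]]
strip top 165 [ 0.69041724 -0.09071808 -0.11910719] -6.824339580070945
strip top 170 [ 0.68874208 -0.0903743  -0.11909192] -6.823464298568555
strip top 175 [ 0.68706691 -0.09003052 -0.11906776] -6.822079878163824
strip [ 0.68907296 -0.09046657 -0.11413061] -6.5392024521483725 [[-0.1, 0.2], [-0.1, -0.1], [0.2, -0.1], [-13.5, 3.1], [5.8, -7.5]]
foot [[[365.3, 154.9]], [[331.1, 150.6]], [[366.0, 148.9]], [[331.9, 144.7]], [[369.4, 119.3]], [[335.7, 115.2]]] obs [[331.4 147.4]
 [365.  152. ]]
```

```bash
cat >> h.py <<'E'
def rel(pos,ydeg,s=None):
    """tool-down target (TCP pos, heading of tool y in deg) as turn and shift in present tool axes"""
    s=s or arm.state(); q=s['orientation']; r=R.from_quat(q[[1,2,3,0]])
    a=np.radians(ydeg); y=np.array([np.cos(a),np.sin(a),0]); z=np.array([0,0,-1.]); x=np.cross(y,z)
    t=R.from_matrix(np.c_[x,y,z])
    return (r.inv()*t).as_rotvec().round(4), r.inv().apply(np.array(pos)-s['eef_pos']).round(4)
E
python3 - <<'E'
from h import *
print(rel([.46,.15,.2],45)); print(rel([.4548,-.2463,.15],11.2)); print(rel([.4548,-.2463,.031],11.2))
E
```

```text
(array([-1.200e-03,  3.000e-04,  5.546e-01]), array([-0.4135, -0.3733, -0.008 ]))
(array([-1.1000e-03,  7.0000e-04,  1.1445e+00]), array([-0.4991, -0.7602,  0.0424]))
(array([-1.1000e-03,  7.0000e-04,  1.1445e+00]), array([-0.4991, -0.7601,  0.1614]))
```

Emit:
jog_arm(
  motion=[
    [0, 0, 0.03, -0.02, -0.02, 0, 1],
    [0, 0, 0.07, -0.05, -0.045, 0, 1],
    [0, 0, 0.11, -0.08, -0.072, 0, 1],
    [0, 0, 0.15, -0.11, -0.1, 0, 1],
    [0, 0, 0.2, -0.14, -0.126, 0, 1],
    [0, 0, 0.25, -0.17, -0.153, 0, 1],
    [0, 0, 0.3, -0.2, -0.18, 0, 1],
    [0, 0, 0.35, -0.23, -0.207, 0, 1],
    [0, 0, 0.4, -0.26, -0.234, 0, 1],
    [0, 0, 0.44, -0.29, -0.261, 0, 1],
  ],
)

```text
clock: 0.98
eef_pos: [0.3661, 0.2862, 0.1922]
orientation: [0.0, 0.33, 0.944, 0.0]
force: [0.9, 0.0, 0.1]
opening: 1.003
```

```bash
python3 - <<'E'
from h import *
s=arm.state(); print(s['eef_pos']); print(rel([.46,.1,.2],45)); print(rel([.4548,-.2463,.15],11.2))
E
```

```text
[0.36612752 0.28620902 0.19215539]
(array([1.000e-04, 0.000e+00, 1.124e-01]), array([-0.1895, -0.0871, -0.0078]))
(array([ 1.000e-04, -0.000e+00,  7.023e-01]), array([-0.4013, -0.3611,  0.0421]))
```

Emit:
jog_arm(
  motion=[
    [0, 0, 0.05, -0.028, -0.025, 0, 1],
    [0, 0, 0.1, -0.056, -0.05, 0, 1],
    [0, 0, 0.15, -0.084, -0.075, 0, 1],
    [0, 0, 0.2, -0.112, -0.1, 0, 1],
    [0, 0, 0.25, -0.14, -0.126, 0, 1],
    [0, 0, 0.3, -0.168, -0.151, 0, 1],
    [0, 0, 0.35, -0.196, -0.176, 0, 1],
    [0, 0, 0.4, -0.224, -0.201, 0, 1],
    [0, 0, 0.45, -0.252, -0.227, 0, 1],
    [0, 0, 0.5, -0.28, -0.252, 0, 1],
  ],
)

```text
clock: 1.82
eef_pos: [0.4279, -0.0854, 0.1922]
orientation: [0.0, 0.554, 0.833, 0.0]
force: [0.6, 0.2, -0.9]
opening: 1.002
```

```bash
python3 - <<'E'
from h import *
s=arm.state(); print(s['eef_pos']); print(rel([.4548,-.2463,.15],11.2))
E
```

```text
[ 0.42793443 -0.08542566  0.19219664]
(array([1.000e-04, 1.000e-04, 2.018e-01]), array([-0.1587, -0.0375,  0.0422]))
```

Emit:
jog_arm(
  motion=[
    [0, 0, 0.04, -0.032, -0.0075, 0, 1],
    [0, 0, 0.08, -0.064, -0.015, 0, 1],
    [0, 0, 0.12, -0.096, -0.0225, 0.01, 1],
    [0, 0, 0.16, -0.128, -0.03, 0.02, 1],
    [0, 0, 0.202, -0.159, -0.0375, 0.03, 1],
    [0, 0, 0.202, -0.159, -0.0375, 0.042, 1],
    [0, 0, 0.202, -0.159, -0.0375, 0.042, 1],
  ],
)

```text
clock: 2.4
eef_pos: [0.4542, -0.2453, 0.1479]
orientation: [-0.002, 0.635, 0.773, -0.0]
force: [-0.6, 0.7, -0.4]
opening: 0.998
```

```bash
python3 - <<'E'
from h import *
import pickle
d=grab('wrist','w1.png'); pickle.dump(d,open('w1.pkl','wb'))
br=[.448,-.2119,np.radians(101.2)]
M=[[-14,-7,68],[-38,-7,68],[-38,7,68],[-14,7,68],[0,20,85],[0,-20,85],[0,28,5],[0,-28,5]]
px=proj(d,place(br,M)); print(px.round(1).tolist())
im=cv2.imread('pics/w1.png')
for p in px: cv2.circle(im,tuple(int(v) for v in p.round()),2,(255,0,255),1)
cv2.imwrite('pics/w1m.png',im)
E
```

```text
[[327.0, 174.9], [326.8, 199.3], [312.3, 199.3], [312.1, 174.9], [296.3, 163.1], [342.4, 163.1], [295.3, 151.3], [344.5, 151.2]]
```

View pics/w1m.png

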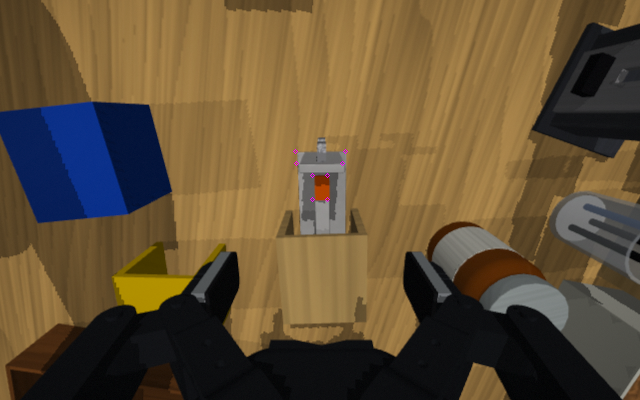

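The wrist view matches the fit: the orange pad is at (322,188) against a predicted (319.5,187), about 1.5 mm off. Going down to grasp.

Emit:
jog_arm(
  motion=[
    [0, 0, 0, 0, 0.001, 0.03, 1],
    [0, 0, 0, 0, 0.001, 0.06, 1],
    [0, 0, 0, 0, 0.001, 0.09, 1],
    [0, 0, 0, 0, 0.001, 0.11, 1],
    [0, 0, 0, 0, 0.001, 0.119, 1],
    [0, 0, 0, 0, 0.001, 0.119, 0],
    [0, 0, 0, 0, 0.001, 0.119, -1],
    [0, 0, 0, 0, 0.001, 0.119, -1],
    [0, 0, 0, 0, 0.001, 0.119, -1],
    [0, 0, 0, 0, 0.001, 0.119, -1],
  ],
  grip_force=40,
)

```text
clock: 3.28
eef_pos: [0.4575, -0.2447, 0.0324]
orientation: [0.001, 0.634, 0.774, 0.0]
force: [-0.4, 0.4, -0.4]
opening: 0.301
```

Emit:
jog_arm(
  motion=[
    [0, 0, 0, 0, 0, 0, -1],
    [0, 0, 0, 0, 0, 0, -1],
    [0, 0, 0, 0, 0, 0, -1],
  ],
)

```text
clock: 3.53
eef_pos: [0.4567, -0.2444, 0.0314]
orientation: [0.0, 0.634, 0.774, 0.0]
force: [-0.2, 0.3, -0.4]
opening: 0.0
```

```bash
python3 - <<'E'
from h import *
s=arm.state();print(s['opening'],s['eef_pos'])
w=grab('wrist','w2.png'); t=grab('top','t2.png')
a=cv2.imread('pics/w2.png'); b=cv2.imread('pics/t2.png')[150:270,340:480]
b=cv2.resize(b,None,fx=2,fy=2,interpolation=cv2.INTER_CUBIC)
a[:240,:280]=b
cv2.imwrite('pics/w2m.png',a)
E
```

```text
0.00022713754774462798 [ 0.45670119 -0.24443877  0.03144599]
```

View pics/w2m.png

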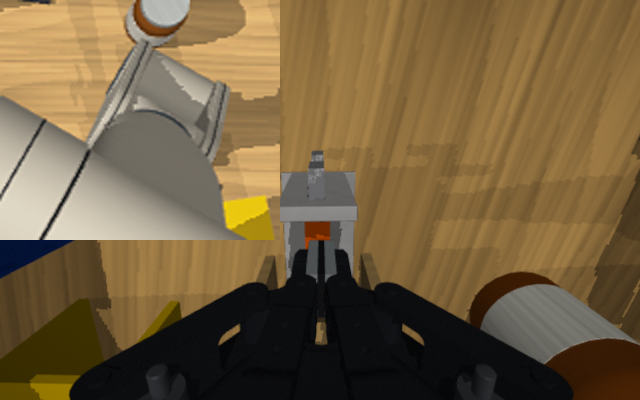

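```bash
python3 - <<'E'
from h import *
a=cv2.imread('pics/w2.png')[140:360,250:400]
a=cv2.convertScaleAbs(a,alpha=1.8,beta=25)
cv2.imwrite('pics/w2z.png',cv2.resize(a,None,fx=2.7,fy=2.7,interpolation=cv2.INTER_CUBIC))
s=arm.state(); br=[.448,-.2119,np.radians(101.2)]
d=arm.grab_frame('wrist'); M=[[-14,-7,68],[-38,-7,68],[-38,7,68],[-14,7,68],[0,20,85],[0,-20,85],[0,28,5],[0,-28,5]]
print(proj(d,place(br,M)).round().tolist()); print(proj(d,s['eef_pos']), proj(d,s['eef_pos']+[0,0,.019]))
print(d['xyz'])
E
```

```text
[[326.0, 220.0], [326.0, 259.0], [302.0, 259.0], [301.0, 220.0], [270.0, 206.0], [355.0, 206.0], [278.0, 172.0], [353.0, 172.0]]
[[318.14638756 227.27301945]] [[317.88307809 239.00482047]]
[ 0.4434827  -0.16970405  0.21262655]
```

View pics/w2z.png

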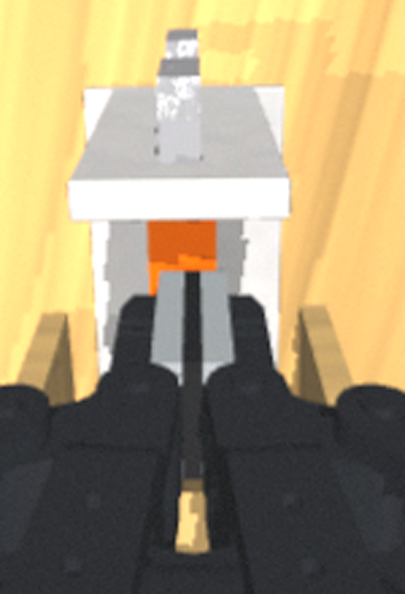

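```bash
python3 - <<'E'
from h import *
import pickle
d=arm.grab_frame('wrist'); s=arm.state()
q=s['orientation']; r=R.from_quat(q[[1,2,3,0]])
for back in(0,.013,.019,.037,.05):
  for xo in (-.011,0,.011):
    P=s['eef_pos']+r.apply([[xo,-.0425,-back],[xo,0,-back],[xo,.0425,-back]])
    print(back,xo,proj(d,P).round().tolist())
c=R.from_quat(np.array(d['attitude'])[[1,2,3,0]]); print('optical axis in tool',r.inv().apply(c.apply([0,0,-1])),'cam in tool',r.inv().apply(d['xyz']-s['eef_pos']))
print(s['joint_torque'].round(2))
E
```

```text
0 -0.011 [[258.0, 242.0], [318.0, 242.0], [379.0, 242.0]]
0 0 [[257.0, 227.0], [318.0, 227.0], [380.0, 227.0]]
0 0.011 [[256.0, 212.0], [318.0, 212.0], [381.0, 212.0]]
0.013 -0.011 [[254.0, 250.0], [318.0, 250.0], [383.0, 250.0]]
0.013 0 [[252.0, 235.0], [318.0, 235.0], [384.0, 235.0]]
0.013 0.011 [[251.0, 219.0], [318.0, 219.0], [385.0, 219.0]]
0.019 -0.011 [[251.0, 255.0], [318.0, 255.0], [385.0, 255.0]]
0.019 0 [[250.0, 239.0], [318.0, 239.0], [386.0, 239.0]]
0.019 0.011 [[249.0, 223.0], [318.0, 223.0], [387.0, 223.0]]
0.037 -0.011 [[244.0, 270.0], [318.0, 270.0], [391.0, 270.0]]
0.037 0 [[243.0, 253.0], [318.0, 253.0], [393.0, 253.0]]
0.037 0.011 [[241.0, 235.0], [318.0, 235.0], [394.0, 235.0]]
0.05 -0.011 [[238.0, 283.0], [317.0, 283.0], [397.0, 283.0]]
0.05 0 [[236.0, 264.0], [317.0, 264.0], [399.0, 264.0]]
0.05 0.011 [[234.0, 245.0], [317.0, 245.0], [400.0, 245.0]]
optical axis in tool [-2.98247856e-01  1.08328836e-04  9.54488452e-01] cam in tool [ 0.07577458  0.00182529 -0.18144131]
[  0.   -50.44 -17.05   0.     0.     0.  ]
```

The fingers look closed above the web: the tips are at about row 240, and the image suggests they sit ~37 mm higher than I expected. I'll check from the side camera.

```bash
python3 - <<'E'
from h import *
d=grab('scene','s3.png'); s=arm.state()
im=cv2.imread('pics/s3.png'); 
for b,c in((0,(0,0,255)),(.019,(0,255,255)),(.037,(0,255,0)),(.073,(255,0,255))):
    p=proj(d,s['eef_pos']+[0,0,b])[0]; print(b,p); 
    cv2.line(im,(int(p[0])+25,int(p[1])),(int(p[0])+30,int(p[1])),c,1)
cv2.imwrite('pics/s3z.png',cv2.resize(im[140:300,160:320],None,fx=3.7,fy=3.7,interpolation=cv2.INTER_CUBIC))
E
```

```text
0 [233.62117542 252.17525931]
0.019 [232.9753833 247.6557972]
0.037 [232.35236223 243.29569431]
0.073 [231.07236957 234.3378917 ]
```

View pics/s3z.png

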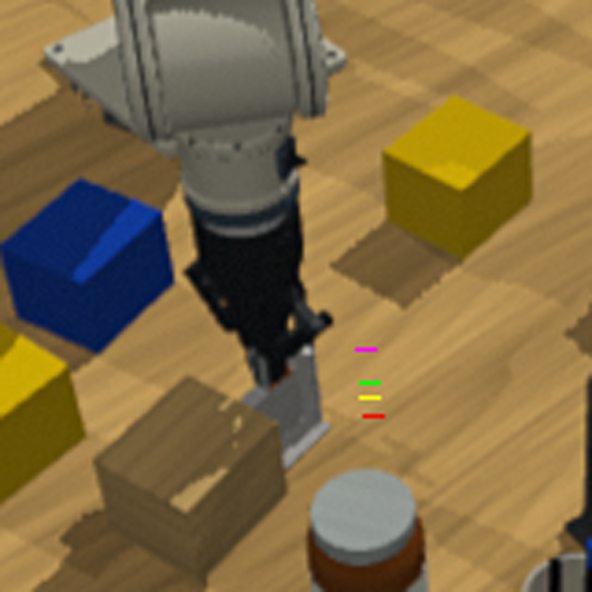

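The side view confirms it: the real fingertips end about 37 mm above the reported TCP (crop row 387, against the green 37 mm mark at 383). The fingers closed just over the web without touching it. I'll open and go lower gently.

Emit:
jog_arm(
  motion=[
    [0, 0, 0, 0, 0, 0, 0.3],
    [0, 0, 0, 0, 0, 0, 0.3],
    [0, 0, 0, 0, 0, 0, 0.3],
    [0, 0, 0, 0, 0, 0, 0.3],
    [0, 0, 0, 0, 0, 0, 0.3],
    [0, 0, 0, 0, 0, 0.005, 0.3],
    [0, 0, 0, 0, 0, 0.01, 0.3],
    [0, 0, 0, 0, 0, 0.015, 0.3],
  ],
)

```text
clock: 4.45
eef_pos: [0.4565, -0.2443, 0.0156]
orientation: [-0.0, 0.634, 0.774, -0.0]
force: [-0.0, -0.2, -0.0]
opening: 0.651
```

Emit:
jog_arm(
  motion=[
    [0, 0, 0, 0, 0, 0.005, 0.3],
    [0, 0, 0, 0, 0, 0.01, 0.3],
    [0, 0, 0, 0, 0, 0.014, 0.3],
    [0, 0, 0, 0, 0, 0.014, 0.3],
  ],
)

```text
clock: 4.78
eef_pos: [0.456, -0.244, 0.0011]
orientation: [-0.001, 0.634, 0.774, -0.0]
force: [-0.2, -0.0, 0.0]
opening: 0.647
```

Emit:
jog_arm(
  motion=[
    [0, 0, 0, 0, 0, 0.004, 0.3],
    [0, 0, 0, 0, 0, 0.004, -1],
    [0, 0, 0, 0, 0, 0.004, -1],
    [0, 0, 0, 0, 0, 0.004, -1],
    [0, 0, 0, 0, 0, 0.004, -1],
    [0, 0, 0, 0, 0, 0.004, -1],
    [0, 0, 0, 0, 0, 0.004, -1],
  ],
  grip_force=40,
)

```text
clock: 5.37
eef_pos: [0.4567, -0.2444, -0.0016]
orientation: [0.0, 0.634, 0.774, 0.0]
force: [-0.8, 0.5, 1.9]
opening: 0.157
```

```bash
python3 - <<'E'
from h import *
s=arm.state(); print(s['opening'],s['force'],s['eef_pos'])
E
```

```text
0.15674699163735098 [-0.7905095   0.49352671  1.85738937] [ 0.4567198  -0.24436613 -0.00162534]
```

Gripped (13 mm). Drawing it out, lifted 2 mm.

Emit:
jog_arm(
  motion=[
    [0, 0, 0, 0.0, 0, -0.002, -1],
    [0, 0, 0, 0.01, 0, -0.002, -1],
    [0, 0, 0, 0.025, 0, -0.002, -1],
    [0, 0, 0, 0.04, -0.0005, -0.002, -1],
    [0, 0, 0, 0.055, -0.0007, -0.002, -1],
    [0, 0, 0, 0.07, -0.001, -0.002, -1],
    [0, 0, 0, 0.085, -0.001, -0.002, -1],
    [0, 0, 0, 0.1, -0.0013, -0.002, -1],
    [0, 0, 0, 0.12, -0.0015, -0.002, -1],
    [0, 0, 0, 0.138, -0.0015, -0.002, -1],
  ],
)

```text
clock: 6.2
eef_pos: [0.4267, -0.1071, 0.0001]
orientation: [-0.0, 0.634, 0.774, -0.0]
force: [0.3, -0.2, -3.8]
opening: 0.158
```

Emit:
jog_arm(
  motion=[
    [0, 0, 0, 0, 0, 0, -1],
    [0, 0, 0, 0, 0, 0.001, -1],
    [0, 0, 0, 0, 0, 0.002, -1],
    [0, 0, 0, 0, 0, 0.003, -1],
    [0, 0, 0, 0, 0, 0.003, -1],
  ],
)

```text
clock: 6.62
eef_pos: [0.4281, -0.1087, -0.0017]
orientation: [-0.0, 0.634, 0.773, 0.0]
force: [-3.5, 12.8, 21.8]
opening: 0.158
```

```bash
python3 - <<'E'
from h import *
s=arm.state(); print(s['opening'],s['force'],s['eef_pos'])
E
```

```text
0.158368634316564 [-3.53333186 12.84123877 21.77042683] [ 0.42806596 -0.10869046 -0.00170352]
```

Emit:
jog_arm(
  motion=[
    [0, 0, 0, 0, 0, -0.001, -1],
    [0, 0, 0, 0, 0, -0.001, -1],
    [0, 0, 0, 0, 0, -0.001, 0.5],
    [0, 0, 0, 0, 0, -0.001, 0.5],
    [0, 0, 0, 0, 0, -0.001, 0.5],
    [0, 0, 0, 0, 0, -0.001, 0.5],
    [0, 0, 0, 0, 0, -0.02, 0.5],
    [0, 0, 0, 0, 0, -0.05, 0.5],
    [0, 0, 0, -0.02, 0, -0.085, 0.5],
    [0, 0, 0, -0.05, 0, -0.12, 0.5],
  ],
)

```text
clock: 7.45
eef_pos: [0.4362, -0.1546, 0.1149]
orientation: [-0.001, 0.633, 0.774, -0.0]
force: [1.1, -1.7, 0.3]
opening: 0.751
```

```bash
python3 - <<'E'
from h import *
import pickle
s=arm.state(); print(s['opening'],s['force'],s['eef_pos'])
d=grab('wrist','w4.png'); pickle.dump(d,open('w4.pkl','wb'))
br=[.448+.4281-.4567,-.2119-.1087+.2444,np.radians(101.3)];print(br)
im=cv2.imread('pics/w4.png')
M=[[-14,-7,68],[-38,-7,68],[-38,7,68],[-14,7,68],[0,20,85],[0,-20,85],[0,28,5],[0,-28,5],[-140,28,5],[-140,-28,5],[-140,7,65],[-140,-7,65]]
px=proj(d,place(br,M)); print(px.round(1).tolist())
for p in px: cv2.circle(im,tuple(int(v) for v in p.round()),2,(255,0,255),1)
cv2.imwrite('pics/w4m.png',im)
E
```

```text
0.7509240071997423 [ 1.10931658 -1.66107966  0.30187062] [ 0.43616656 -0.15462004  0.11489702]
[0.4194, -0.07619999999999999, np.float64(1.7680185322702557)]
[[326.4, 125.4], [326.1, 156.2], [308.7, 156.2], [308.4, 125.3], [288.8, 105.8], [345.4, 106.0], [289.6, 107.7], [346.9, 107.9], [293.3, 238.9], [343.2, 239.0], [310.0, 266.6], [325.2, 266.6]]
```

View pics/w4m.png

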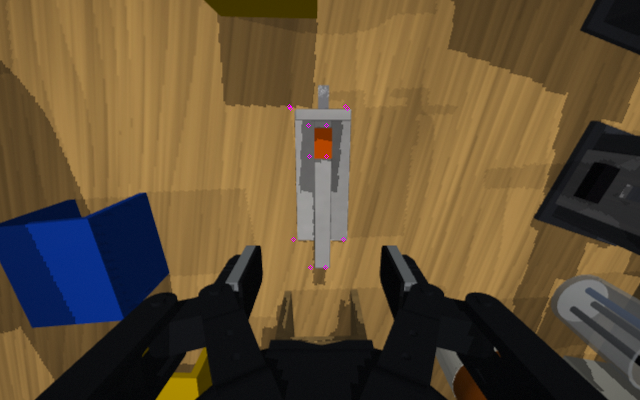

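The bracket stands clear of the sleeve: web from (323,128) to (322,268), centred between the fingers to within ~2 px. Now the grip at the outer end.

```bash
python3 - <<'E'
from h import *
print(rel([.4418+.0003,-.1773-.0015,-.004],11.3))
E
```

```text
(array([0.0089, 0.0072, 0.0021]), array([-0.0167, -0.0052,  0.1251]))
```

Emit:
jog_arm(
  motion=[
    [0, 0, 0, -0.0215, 0, 0, 0.5],
    [0, 0, 0, -0.0215, 0.0005, 0.02, 0.5],
    [0, 0, 0, -0.0215, 0.0005, 0.05, 0.5],
    [0, 0, 0, -0.0215, 0.0005, 0.08, 0.5],
    [0, 0, 0, -0.0215, 0.0005, 0.105, 0.5],
    [0, 0, 0, -0.0215, 0.0005, 0.12, 0.5],
    [0, 0, 0, -0.0215, 0.0005, 0.121, 0.5],
    [0, 0, 0, -0.0215, 0.0005, 0.121, 0.5],
  ],
)

```text
clock: 8.17
eef_pos: [0.4412, -0.1762, -0.0081]
orientation: [-0.001, 0.634, 0.773, -0.0]
force: [0.0, 0.3, 0.8]
opening: 0.752
```

Emit:
jog_arm(
  motion=[
    [0, 0, 0, 0, 0, 0, -1],
    [0, 0, 0, 0, 0, 0, -1],
    [0, 0, 0, 0, 0, 0, -1],
    [0, 0, 0, 0, 0, 0, -1],
    [0, 0, 0, 0, 0, 0, -1],
    [0, 0, 0, 0, 0, 0, -1],
    [0, 0, 0, 0, 0, 0, -1],
  ],
  grip_force=60,
)

```text
clock: 8.75
eef_pos: [0.4428, -0.1768, -0.0062]
orientation: [0.001, 0.634, 0.774, 0.0]
force: [-0.7, -0.5, 6.5]
opening: 0.156
```

Emit:
jog_arm(
  motion=[
    [0, 0, 0, 0, 0, -0.01, -1],
    [0, 0, 0, 0, 0, -0.03, -1],
    [0, 0, 0, 0, 0, -0.055, -1],
    [0, 0, 0, 0, 0, -0.075, -1],
    [0, 0, 0, 0, 0, -0.08, -1],
    [0, 0, 0, 0, 0, -0.08, -1],
  ],
)

```text
clock: 9.25
eef_pos: [0.4431, -0.177, 0.0745]
orientation: [0.002, 0.634, 0.774, 0.001]
force: [0.4, 0.3, -3.0]
opening: 0.154
```

```bash
python3 - <<'E'
from h import *
import pickle
s=arm.state(); print(s['opening'],s['force'],s['torque'],s['eef_pos'],s['orientation'])
d=grab('wrist','w5.png'); pickle.dump((d,s['eef_pos'],s['orientation']),open('w5.pkl','wb'))
E
```

```text
0.15414456215340885 [ 0.38142209  0.34741571 -2.96356606] [-0.08321687 -0.02149941  0.01060731] [ 0.4430704  -0.17695473  0.07449463] [1.85400664e-03 6.33733120e-01 7.73549373e-01 5.12657999e-04]
```

```bash
python3 - <<'E'
from h import *
print(rel([.46,-.15,.1],-50)); print(rel([.525,-.070,.1],-97))
E
```

```text
(array([1.7000e-03, 1.0000e-04, 1.0707e+00]), array([ 0.0225,  0.0227, -0.0267]))
(array([ 1.800e-03, -6.000e-04,  1.891e+00]), array([ 0.0882,  0.1022, -0.0266]))
```

Emit:
jog_arm(
  motion=[
    [0, 0, 0.07, 0.002, 0.002, -0.005, -1],
    [0, 0, 0.18, 0.004, 0.004, -0.01, -1],
    [0, 0, 0.29, 0.007, 0.007, -0.016, -1],
    [0, 0, 0.4, 0.009, 0.009, -0.02, -1],
    [0, 0, 0.51, 0.011, 0.011, -0.022, -1],
    [0, 0, 0.62, 0.013, 0.013, -0.024, -1],
    [0, 0, 0.73, 0.015, 0.015, -0.026, -1],
    [0, 0, 0.84, 0.018, 0.018, -0.026, -1],
    [0, 0, 0.95, 0.02, 0.02, -0.026, -1],
    [0, 0, 1.06, 0.0225, 0.0227, -0.026, -1],
  ],
)

```text
clock: 10.13
eef_pos: [0.4585, -0.1494, 0.0971]
orientation: [-0.001, 0.939, 0.344, -0.001]
force: [0.3, -0.4, -3.3]
opening: 0.156
```

```bash
python3 - <<'E'
from h import *
print(arm.state()['eef_pos'],rel([.525,-.070,.1],-97))
E
```

```text
[ 0.45846594 -0.14936815  0.09708658] (array([-0.002 ,  0.0029,  0.8256]), array([ 0.1021, -0.0175, -0.003 ]))
```

Emit:
jog_arm(
  motion=[
    [0, 0, 0.11, 0.005, -0.001, 0, -1],
    [0, 0, 0.22, 0.012, -0.002, 0, -1],
    [0, 0, 0.33, 0.025, -0.004, 0, -1],
    [0, 0, 0.44, 0.04, -0.006, 0, -1],
    [0, 0, 0.55, 0.055, -0.009, 0, -1],
    [0, 0, 0.66, 0.07, -0.012, 0, -1],
    [0, 0, 0.75, 0.085, -0.015, 0, -1],
    [0, 0, 0.82, 0.1, -0.0175, 0, -1],
    [0, 0, 0.82, 0.102, -0.0175, 0, -1],
    [0, 0, 0.82, 0.102, -0.0175, 0, -1],
  ],
)

```text
clock: 10.97
eef_pos: [0.525, -0.0696, 0.0972]
orientation: [-0.0, 0.999, -0.054, -0.001]
force: [0.6, -0.4, -4.3]
opening: 0.153
```

```bash
python3 - <<'E'
from h import *
import pickle
s=arm.state(); print(s['eef_pos'],s['orientation'],s['force'])
d=grab('wrist','w6.png'); pickle.dump((d,s['eef_pos'],s['orientation']),open('w6.pkl','wb'))
im=cv2.imread('pics/w6.png')
o=im[40:260,200:440]; o=cv2.resize(o,None,fx=2.7,fy=2.7,interpolation=cv2.INTER_CUBIC); 
for i in range(0,240,20): cv2.putText(o,str(200+i),(int(i*2.7),10),0,.35,(0,0,255),1)
for i in range(0,220,20): cv2.putText(o,str(40+i),(0,int(i*2.7)+4),0,.35,(0,0,255),1)
cv2.imwrite('pics/w6z.png',o)
E
```

```text
[ 0.52498458 -0.06957965  0.09717486] [-1.32556672e-04  9.98536241e-01 -5.40669587e-02 -1.45634370e-03] [ 0.56613292 -0.41259809 -4.28998678]
```

View pics/w6z.png

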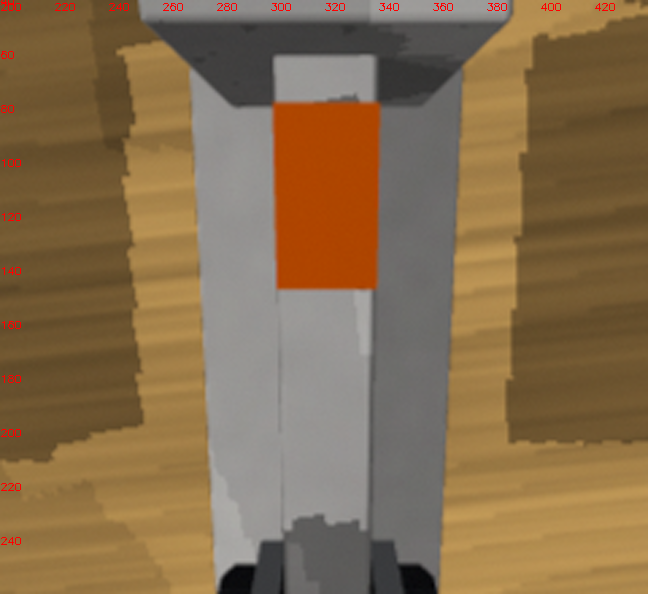

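The bracket sits straight between the pads: orange pad at (297–335, 77–147), plate at row 40. The upright is further up in the image, so I'll look for the red catch pads numerically.

```bash
python3 - <<'E'
from h import *
import pickle
d,e,q=pickle.load(open('w6.pkl','rb')); im=d['pixels'].astype(int)
def blobs(im,name):
    r,g,b=im[...,0],im[...,1],im[...,2]
    m=((r>90)&(g<0.35*r)&(b<0.35*r)).astype(np.uint8)
    n,l,st,c=cv2.connectedComponentsWithStats(m)
    for i in range(1,n):
        if st[i,4]>15: print(name,st[i],c[i].round(1),im[l==i].mean(0).round())
blobs(im,'w6')
t=arm.grab_frame('top'); blobs(t['pixels'].astype(int),'top')
for z in(132,155):
  print(z,proj(d,place([.689,-.0904,np.radians(-7)],[[-7,-20,z],[-7,20,z],[0,-30,170],[0,30,170]])).round(1).tolist())
print('row0-39 samples', im[20,200:440:20].tolist())
E
```

```text
top [346 133  12   6  44] [351.5 135. ] [194.  33.  27.]
top [281 144  13   5  42] [287.1 145.5] [196.  31.  25.]
132 [[377.2, -92.4], [279.2, -94.1], [442.0, -219.6], [222.2, -223.9]]
155 [[390.4, -140.1], [269.5, -142.3], [442.0, -219.6], [222.2, -223.9]]
row0-39 samples [[101, 78, 44], [105, 81, 46], [93, 71, 39], [138, 137, 135], [141, 139, 137], [139, 138, 136], [142, 140, 138], [155, 153, 151], [154, 151, 150], [153, 151, 150], [169, 134, 73], [172, 136, 77]]
```

```bash
cat >> h.py <<'E'
def ray(d,px,z):
    q=np.array(d['attitude']); r=R.from_quat(q[[1,2,3,0]])
    v=r.apply(np.linalg.solve(d['K'],[px[0],px[1],1])*[1,-1,-1]); c=np.array(d['xyz'])
    return c+v*(z-c[2])/v[2]
E
python3 - <<'E'
from h import *
import pickle
t=arm.grab_frame('top'); cv2.imwrite('pics/t6.png',t['pixels'][...,::-1])
T0=pickle.load(open('top0.pkl','rb'))
def cen(im,lo,hi,box):
    x,y,w,h=box; a=im[y:y+h,x:x+w]; hsv=cv2.cvtColor(a,cv2.COLOR_RGB2HSV).astype(int)
    m=(hsv[...,0]>=lo)&(hsv[...,0]<=hi)&(hsv[...,1]>180)&(hsv[...,2]>110)
    # chroma-weighted
    w_=np.where(cv2.dilate(m.astype(np.uint8),np.ones((3,3)))>0,np.clip(a[...,0].astype(int)-np.maximum(a[...,1],a[...,2]),0,None),0)
    yy,xx=np.mgrid[y:y+h,x:x+w]; return (w_*xx).sum()/w_.sum(),(w_*yy).sum()/w_.sum(),m.sum()
for d in(T0,t):
  c=cen(d['pixels'],0,5,(335,120,30,30)); print('red',c,ray(d,c[:2],.1435), 'strip centre', ray(d,c[:2],.1435)+[.007*np.cos(np.radians(7)),-.007*np.sin(np.radians(7)),0])
c=cen(t['pixels'],6,14,(290,100,120,130)); print('orange',c)
s=arm.state(); print(s['eef_pos'],s['orientation'])
if c[2]>3: print(ray(t,c[:2],s['eef_pos'][2]+.006+.068))
# orange in wrist w6 -> bracket in tool
d,e,q=pickle.load(open('w6.pkl','rb')); r=R.from_quat(q[[1,2,3,0]])
for p in[(316,112)]:
  print('orange in tool (wrist)', r.inv().apply(ray(d,p,e[2]+.006+.068)-e))
E
```

```text
red (np.float64(351.3033249309807), np.float64(134.88908894490459), np.int64(43)) [ 0.68476714 -0.08903536  0.1435    ] strip centre [ 0.69171496 -0.08988845  0.1435    ]
red (np.float64(351.3674063295744), np.float64(134.86564811446587), np.int64(41)) [ 0.68484124 -0.08922265  0.1435    ] strip centre [ 0.69178906 -0.09007573  0.1435    ]
orange (np.float64(343.20546967895365), np.float64(112.9256837098692), np.int64(49))
[ 0.52456741 -0.07058579  0.09788297] [-3.74288501e-05  9.98481955e-01 -5.50686695e-02 -1.10677135e-03]
[ 0.7414346  -0.06358816  0.17188297]
orange in tool (wrist) [ 0.07818897 -0.00193631 -0.07422864]
```

View pics/t6.png

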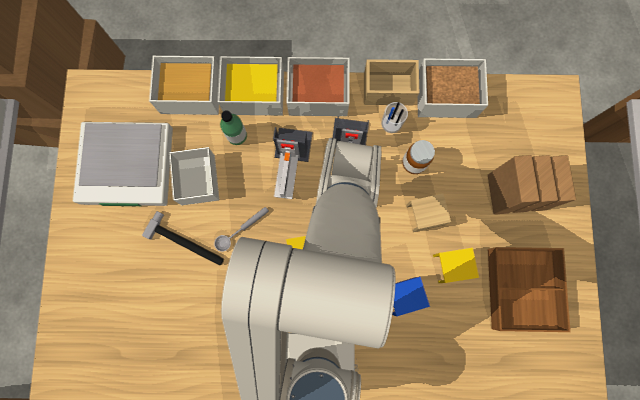

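The top view shows only the catch at (351,135), unmoved. The strip centre comes out at about (0.690, -0.090), lateral error about 0.3 mm. Approaching at entry height.

Emit:
jog_arm(
  motion=[
    [0, 0, 0, 0, 0, 0.01, -1],
    [0, 0, 0, 0.005, 0, 0.025, -1],
    [0, 0, 0, 0.015, 0, 0.035, -1],
    [0, 0, 0, 0.025, 0, 0.042, -1],
    [0, 0, 0, 0.035, 0, 0.043, -1],
    [0, 0, 0, 0.038, 0, 0.043, -1],
    [0, 0, 0, 0.038, 0, 0.043, -1],
    [0, 0, 0, 0.038, 0, 0.043, -1],
  ],
)

```text
clock: 11.78
eef_pos: [0.5638, -0.0746, 0.0561]
orientation: [0.0, 0.998, -0.056, 0.0]
force: [-1.5, 0.5, -3.9]
opening: 0.154
```

```bash
python3 - <<'E'
from h import *
s=arm.state(); print(s['eef_pos'],s['force'],s['torque']); 
h=np.radians(-7); x=np.array([np.cos(h),np.sin(h)]); y=np.array([-np.sin(h),np.cos(h)])
st=np.array([.690,-.0902]); p=s['eef_pos'][:2]-st; print('fwd gap',-p@x-.104,'lat',p@y, 'brz',s['eef_pos'][2]+.006)
E
```

```text
[ 0.56379179 -0.07459458  0.05608212] [-1.49706007  0.52123464 -3.86280404] [-0.02226015  0.12413254  0.04985454]
fwd gap 0.02316929594031765 lat 0.00010818419105340649 brz 0.06208212274973119
```

Emit:
jog_arm(
  motion=[
    [0, 0, 0, 0.003, 0, 0.001, -1],
    [0, 0, 0, 0.005, 0, 0.001, -1],
    [0, 0, 0, 0.007, 0, 0.001, -1],
    [0, 0, 0, 0.008, 0, 0.001, -1],
    [0, 0, 0, 0.009, 0, 0.001, -1],
    [0, 0, 0, 0.01, 0, 0.001, -1],
  ],
)

```text
clock: 12.28
eef_pos: [0.5681, -0.0749, 0.0541]
orientation: [-0.0, 0.998, -0.055, -0.005]
force: [-18.3, 1.9, 8.0]
opening: 0.155
```

Emit:
jog_arm(
  motion=[
    [0, 0, 0, -0.004, 0, 0, -1],
    [0, 0, 0.012, -0.008, 0, 0, -1],
    [0, 0, 0.012, -0.008, 0, 0, -1],
    [0, 0, 0.012, -0.006, 0, 0, -1],
    [0, 0, 0.012, -0.004, 0, 0, -1],
    [0, 0, 0.012, -0.003, 0, 0, -1],
    [0, 0, 0.012, -0.003, 0, 0, -1],
  ],
)

```text
clock: 12.87
eef_pos: [0.5714, -0.0754, 0.0549]
orientation: [0.0, 0.998, -0.062, 0.0]
force: [0.6, 0.2, -3.7]
opening: 0.151
```

```bash
cat >> h.py <<'E'
def rep():
    s=arm.state(); h=np.radians(-7); x=np.array([np.cos(h),np.sin(h)]); y=np.array([-np.sin(h),np.cos(h)])
    r=R.from_quat(s['orientation'][[1,2,3,0]]).as_matrix(); st=np.array([.690,-.0902])
    b=s['eef_pos']+.104*r[:,0]; p=b[:2]-st; f=s['force']
    print('t %.2f gap %.1f lat %.1f brz %.1f | F fwd %.1f lat %.1f z %.1f | tau %s | head %.2f pitch %.2f open %.3f'%(s['clock'],-p@x*1e3,p@y*1e3,b[2]*1e3+6,f[:2]@x,f[:2]@y,f[2],s['torque'].round(2),np.degrees(np.arctan2(r[1,0],r[0,0])),np.degrees(np.arcsin(r[2,0])),s['opening']))
E
python3 -c "from h import *; rep()"
```

```text
t 12.87 gap 15.5 lat 0.2 brz 61.0 | F fwd 0.5 lat 0.2 z -3.7 | tau [0.   0.14 0.07] | head -7.05 pitch 0.05 open 0.151
```

Emit:
jog_arm(
  motion=[
    [0, 0, 0, 0.001, 0, 0, -1],
    [0, 0, 0, 0.002, 0, 0, -1],
    [0, 0, 0, 0.003, 0, 0, -1],
    [0, 0, 0, 0.004, 0, 0, -1],
    [0, 0, 0, 0.005, 0, 0, -1],
    [0, 0, 0, 0.005, 0, 0, -1],
  ],
)

```text
clock: 13.37
eef_pos: [0.5758, -0.0759, 0.0548]
orientation: [0.0, 0.998, -0.062, 0.0]
force: [-0.5, -0.1, -2.5]
opening: 0.157
```

```bash
python3 -c "from h import *; rep()"
```

```text
t 13.37 gap 11.1 lat 0.1 brz 60.8 | F fwd -0.5 lat -0.2 z -2.5 | tau [0.06 0.11 0.  ] | head -7.06 pitch 0.02 open 0.157
```

It's in the slots. Going on until flush.

Emit:
jog_arm(
  motion=[
    [0, 0, 0, 0.001, 0, 0, -1],
    [0, 0, 0, 0.002, 0, 0, -1],
    [0, 0, 0, 0.003, 0, 0, -1],
    [0, 0, 0, 0.004, 0, 0, -1],
    [0, 0, 0, 0.005, 0, 0, -1],
    [0, 0, 0, 0.006, 0, 0, -1],
    [0, 0, 0, 0.007, 0, 0, -1],
    [0, 0, 0, 0.008, 0, 0, -1],
  ],
)

```text
clock: 14.03
eef_pos: [0.583, -0.0768, 0.0546]
orientation: [-0.0, 0.998, -0.062, -0.0]
force: [-4.2, 0.9, -2.3]
opening: 0.153
```

```bash
python3 -c "from h import *; rep()"
```

```text
t 14.03 gap 3.8 lat 0.1 brz 60.5 | F fwd -4.3 lat 0.4 z -2.3 | tau [0.07 0.55 0.01] | head -7.06 pitch -0.06 open 0.153
```

Emit:
jog_arm(
  motion=[
    [0, 0, 0, 0.001, 0, 0, -1],
    [0, 0, 0, 0.002, 0, 0, -1],
    [0, 0, 0, 0.003, 0, 0, -1],
    [0, 0, 0, 0.004, 0, 0, -1],
    [0, 0, 0, 0.005, 0, 0, -1],
    [0, 0, 0, 0.005, 0, 0, -1],
  ],
)

```text
clock: 14.53
eef_pos: [0.5842, -0.077, 0.054]
orientation: [-0.0, 0.998, -0.061, -0.004]
force: [-14.9, 1.8, 4.1]
opening: 0.153
```

```bash
python3 -c "from h import *; rep()"
```

```text
t 14.53 gap 2.6 lat 0.1 brz 59.1 | F fwd -15.0 lat -0.0 z 4.1 | tau [0.17 2.1  0.03] | head -7.05 pitch -0.48 open 0.153
```

Flush: the gap stops at 2.6 mm, matching the 2 mm bias seen at first contact. Easing off the push and going down.

Emit:
jog_arm(
  motion=[
    [0, 0, 0, -0.002, 0, 0, -1],
    [0, 0, 0, -0.002, 0, 0.002, -1],
    [0, 0, 0, -0.002, 0, 0.003, -1],
    [0, 0, 0, -0.002, 0, 0.004, -1],
    [0, 0, 0, -0.002, 0, 0.005, -1],
    [0, 0, 0, -0.002, 0, 0.006, -1],
  ],
)

```text
clock: 15.03
eef_pos: [0.5843, -0.0769, 0.0484]
orientation: [-0.0, 0.998, -0.062, -0.002]
force: [-9.7, 1.1, 2.4]
opening: 0.153
```

```bash
python3 -c "from h import *; rep()"
```

```text
t 15.03 gap 2.5 lat 0.2 brz 54.0 | F fwd -9.8 lat -0.1 z 2.4 | tau [0.18 1.19 0.01] | head -7.05 pitch -0.23 open 0.153
```

Emit:
jog_arm(
  motion=[
    [0, 0, 0, 0, 0, 0.001, -1],
    [0, 0, 0, 0, 0, 0.002, -1],
    [0, 0, 0, 0, 0, 0.003, -1],
    [0, 0, 0, 0, 0, 0.003, -1],
    [0, 0, 0, 0, 0, 0.003, -1],
  ],
)

```text
clock: 15.45
eef_pos: [0.5844, -0.0769, 0.0453]
orientation: [-0.0, 0.998, -0.062, -0.002]
force: [-9.2, 1.3, 0.5]
opening: 0.157
```

```bash
python3 -c "from h import *; rep()"
```

```text
t 15.45 gap 2.4 lat 0.2 brz 50.9 | F fwd -9.3 lat 0.1 z 0.5 | tau [0.09 1.23 0.02] | head -7.05 pitch -0.23 open 0.157
```

Emit:
jog_arm(
  motion=[
    [0, 0, 0, -0.001, 0, 0.001, -1],
    [0, 0, 0, -0.001, 0, 0.002, -1],
    [0, 0, 0, -0.001, 0, 0.003, -1],
    [0, 0, 0, -0.001, 0, 0.003, -1],
  ],
)

```text
clock: 15.78
eef_pos: [0.584, -0.0769, 0.0431]
orientation: [-0.0, 0.998, -0.061, -0.001]
force: [-12.1, 1.7, 6.7]
opening: 0.151
```

```bash
python3 -c "from h import *; rep()"
```

```text
t 15.78 gap 2.9 lat 0.2 brz 48.8 | F fwd -12.2 lat 0.2 z 6.7 | tau [0.26 1.11 0.09] | head -7.05 pitch -0.15 open 0.151
```

On the spring rest. Releasing, rising and closing the fingers.

Emit:
jog_arm(
  motion=[
    [0, 0, 0, -0.002, 0, -0.002, -1],
    [0, 0, 0, -0.002, 0, -0.002, -0.6],
    [0, 0, 0, -0.002, 0, -0.002, 0],
    [0, 0, 0, -0.002, 0, -0.002, 0.3],
    [0, 0, 0, -0.002, 0, -0.002, 0.3],
    [0, 0, 0, -0.002, 0, -0.01, 0.3],
    [0, 0, 0, -0.002, 0, -0.03, 0.3],
    [0, 0, 0, -0.002, 0, -0.055, 0.3],
    [0, 0, 0, -0.002, 0, -0.08, 0.3],
    [0, 0, 0, -0.002, 0, -0.08, 0.3],
  ],
)

```text
clock: 16.62
eef_pos: [0.5871, -0.0774, 0.1282]
orientation: [0.0, 0.998, -0.062, 0.004]
force: [1.4, -0.7, 0.7]
opening: 0.652
```

Emit:
jog_arm(
  motion=[
    [0, 0, 0, 0, 0, 0, -1],
    [0, 0, 0, 0, 0, 0, -1],
    [0, 0, 0, 0, 0, 0, -1],
    [0, 0, 0, 0, 0, 0, -1],
    [0, 0, 0, 0, 0, 0, -1],
  ],
)

```text
clock: 17.03
eef_pos: [0.5828, -0.0768, 0.1218]
orientation: [-0.0, 0.998, -0.062, -0.001]
force: [0.2, -0.0, -0.7]
opening: 0.001
```

```bash
python3 - <<'E'
from h import *
rep(); print(arm.state()['eef_pos'])
w=grab('wrist','w7.png'); s=grab('scene','s7.png')
a=cv2.imread('pics/w7.png'); b=cv2.imread('pics/s7.png')[190:300,290:400]
cv2.imwrite('pics/m7.png',np.vstack([a[:300],cv2.resize(b,(300,300),interpolation=cv2.INTER_CUBIC) if 0 else np.hstack([cv2.resize(b,(290,290),interpolation=cv2.INTER_CUBIC),np.zeros((290,350,3),np.uint8)])]))
E
```

```text
t 17.03 gap 4.0 lat 0.2 brz 127.6 | F fwd 0.2 lat -0.0 z -0.7 | tau [0.01 0.07 0.  ] | head -7.06 pitch -0.10 open 0.001
[ 0.58283538 -0.07676196  0.12177236]
```

View pics/m7.png

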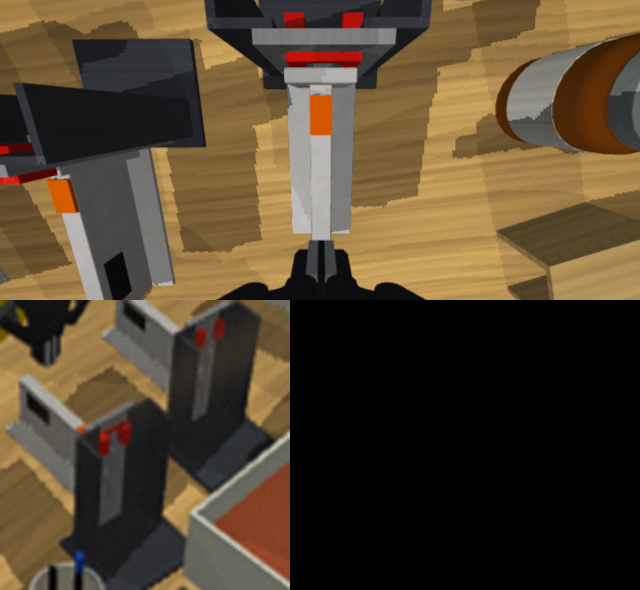

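The bracket hangs centred on the upright: orange pad at (320,115), plate against the strip, catch pads pushed in behind it. Next I'll work out the pad position and press there.

```bash
python3 - <<'E'
from h import *
d=arm.grab_frame('wrist'); s=arm.state(); r=R.from_quat(s['orientation'][[1,2,3,0]])
hsv=cv2.cvtColor(d['pixels'],cv2.COLOR_RGB2HSV).astype(int); 
m=((hsv[...,0]>=8)&(hsv[...,0]<=18)&(hsv[...,1]>200)); m[:, :280]=0; m[:,360:]=0; m[200:]=0
yy,xx=np.nonzero(m); c=(xx.mean(),yy.mean()); print(c,m.sum(),xx.min(),xx.max(),yy.min(),yy.max())
print(r.inv().apply(ray(d,c,.119)-s['eef_pos']))
E
```

```text
(np.float64(320.725), np.float64(114.775)) 840 310 331 96 134
[ 0.07658258 -0.00028491  0.00312648]
```

Emit:
jog_arm(
  motion=[
    [0, 0, 0, 0.015, 0, 0, -1],
    [0, 0, 0, 0.035, 0, 0, -1],
    [0, 0, 0, 0.055, 0, 0, -1],
    [0, 0, 0, 0.07, 0, 0.003, -1],
    [0, 0, 0, 0.076, 0, 0.01, -1],
    [0, 0, 0, 0.076, 0, 0.02, -1],
    [0, 0, 0, 0.076, 0, 0.028, -1],
    [0, 0, 0, 0.076, 0, 0.034, -1],
    [0, 0, 0, 0.076, 0, 0.034, -1],
  ],
)

```text
clock: 17.93
eef_pos: [0.6564, -0.0858, 0.0864]
orientation: [-0.0, 0.998, -0.062, -0.002]
force: [-0.9, 0.9, 0.0]
opening: -0.001
```

Emit:
jog_arm(
  motion=[
    [0, 0, 0, 0, 0, 0.002, -1],
    [0, 0, 0, 0, 0, 0.004, -1],
    [0, 0, 0, 0, 0, 0.006, -1],
    [0, 0, 0, 0, 0, 0.007, -1],
    [0, 0, 0, 0, 0, 0.008, -1],
    [0, 0, 0, 0, 0, 0.008, -1],
  ],
)

```text
clock: 18.43
eef_pos: [0.6589, -0.0862, 0.0808]
orientation: [-0.0, 0.998, -0.062, 0.0]
force: [-0.4, 0.0, 0.5]
opening: -0.003
```

Emit:
jog_arm(
  motion=[
    [0, 0, 0, 0, 0, 0.001, -1],
    [0, 0, 0, 0, 0, 0.002, -1],
    [0, 0, 0, 0, 0, 0.003, -1],
    [0, 0, 0, 0, 0, 0.004, -1],
    [0, 0, 0, 0, 0, 0.004, -1],
  ],
)

```text
clock: 18.85
eef_pos: [0.6593, -0.0863, 0.0783]
orientation: [0.0, 0.998, -0.062, 0.001]
force: [-3.1, 0.3, 10.5]
opening: 0.004
```

Emit:
jog_arm(
  motion=[
    [0, 0, 0, 0, 0, 0.001, -1],
    [0, 0, 0, 0, 0, 0.002, -1],
    [0, 0, 0, 0, 0, 0.003, -1],
    [0, 0, 0, 0, 0, 0.003, -1],
  ],
)

```text
clock: 19.18
eef_pos: [0.6595, -0.0863, 0.0758]
orientation: [0.0, 0.998, -0.062, 0.001]
force: [-4.2, 0.6, 13.2]
opening: 0.002
```

Emit:
jog_arm(
  motion=[
    [0, 0, 0, 0, 0, 0.001, -1],
    [0, 0, 0, 0, 0, 0.002, -1],
    [0, 0, 0, 0, 0, 0.002, -1],
  ],
)

```text
clock: 19.43
eef_pos: [0.6597, -0.0863, 0.0735]
orientation: [0.0, 0.998, -0.062, 0.001]
force: [-2.7, 0.0, 10.9]
opening: 0.003
```

Emit:
jog_arm(
  motion=[
    [0, 0, 0, 0, 0, 0.001, -1],
    [0, 0, 0, 0, 0, 0.002, -1],
    [0, 0, 0, 0, 0, 0.002, -1],
  ],
)

```text
clock: 19.68
eef_pos: [0.6598, -0.0863, 0.0727]
orientation: [0.0, 0.998, -0.062, 0.001]
force: [-6.0, 0.9, 18.5]
opening: 0.0
```

```bash
python3 - <<'E'
from h import *
rep(); d=grab('top'); 
a=cv2.cvtColor(d['pixels'],cv2.COLOR_RGB2HSV).astype(int)[115:150,335:365]
print(((a[...,0]<6)&(a[...,1]>180)&(a[...,2]>110)).sum())
E
```

```text
t 19.68 gap -73.6 lat 0.1 brz 78.9 | F fwd -6.1 lat 0.2 z 18.5 | tau [0.13 0.9  0.03] | head -7.06 pitch 0.12 open 0.000
0
```

Force dipped from 13.2 to 10.9 N, then rose stiffly to 18.5 N. That looks like the snap followed by the bottom stop. One small extra press, then I'll lift off and check.

Emit:
jog_arm(
  motion=[
    [0, 0, 0, 0, 0, 0.001, -1],
    [0, 0, 0, 0, 0, 0.002, -1],
    [0, 0, 0, 0, 0, 0.002, -1],
  ],
)

```text
clock: 19.98
eef_pos: [0.6599, -0.0863, 0.0725]
orientation: [0.0, 0.998, -0.062, 0.001]
force: [-10.8, 1.0, 31.5]
opening: -0.001
```

Emit:
jog_arm(
  motion=[
    [0, 0, 0, -0.001, 0, -0.004, -1],
    [0, 0, 0, -0.002, 0, -0.015, -1],
    [0, 0, 0, -0.005, 0, -0.035, -1],
    [0, 0, 0, -0.02, 0, -0.05, -1],
    [0, 0, 0, -0.045, 0, -0.055, -1],
    [0, 0, 0, -0.07, 0, -0.055, -1],
    [0, 0, 0, -0.084, 0, -0.055, -1],
    [0, 0, 0, -0.084, 0, -0.055, -1],
    [0, 0, 0, -0.084, 0, -0.055, -1],
  ],
)

```text
clock: 20.73
eef_pos: [0.5754, -0.0759, 0.1232]
orientation: [0.0, 0.998, -0.062, 0.0]
force: [0.2, -0.2, 0.1]
opening: -0.0
```

```bash
python3 - <<'E'
from h import *
rep()
w=grab('wrist','w8.png'); s=grab('scene','s8.png')
a=cv2.imread('pics/w8.png')[0:260,200:460]; b=cv2.imread('pics/s8.png')[190:300,290:400]
old=cv2.imread('pics/w7.png')[0:130,240:400]
f=lambda i,k:cv2.resize(i,None,fx=k,fy=k,interpolation=cv2.INTER_CUBIC)
x=f(a,1.5); y=f(b,3.5); z=f(old,2)
H=max(x.shape[0],y.shape[0]); p=lambda i:cv2.copyMakeBorder(i,0,H-i.shape[0],0,0,0)
cv2.imwrite('pics/m8.png',np.hstack([p(x),p(y)]))
print(p(x).shape,p(y).shape)
hsv=cv2.cvtColor(w['pixels'],cv2.COLOR_RGB2HSV).astype(int); m=((hsv[...,0]<6)&(hsv[...,1]>180)); 
n,l,st,c=cv2.connectedComponentsWithStats(m.astype(np.uint8)); print([t.tolist() for t in st[1:] if t[4]>20])
E
```

```text
t 20.73 gap 11.4 lat 0.1 brz 129.3 | F fwd 0.2 lat -0.1 z 0.1 | tau [0.01 0.03 0.03] | head -7.06 pitch 0.02 open -0.000
(390, 390, 3) (390, 385, 3)
[[284, 3, 20, 5, 97], [342, 2, 21, 6, 114], [285, 35, 77, 25, 1594], [0, 129, 32, 10, 233], [0, 154, 56, 16, 488]]
```

View pics/m8.png

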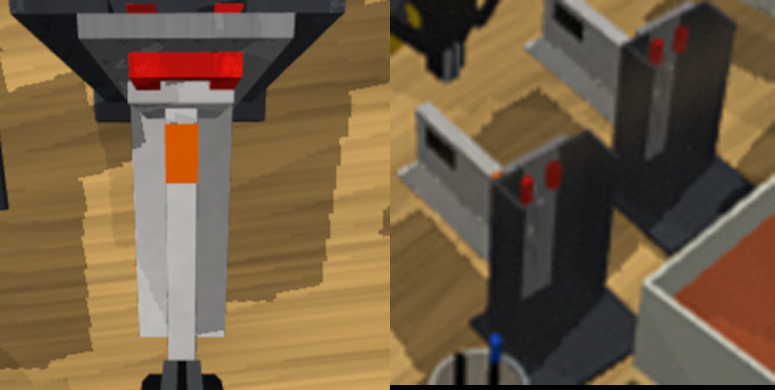

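The last view shows the red catch out over the plate's top edge. The bracket is flush and parallel to the finished one beside it. Withdrawing and handing in.

Emit:
jog_arm(
  motion=[
    [0, 0, 0, 0, 0, -0.02, -1],
    [0, 0, 0, -0.01, 0, -0.05, -1],
    [0, 0, 0, -0.02, 0, -0.08, -1],
    [0, 0, 0, -0.02, 0, -0.08, -1],
    [0, 0, 0, -0.02, 0, -0.08, -1],
  ],
)

```text
clock: 21.25
eef_pos: [0.5577, -0.0737, 0.2047]
orientation: [0.0, 0.998, -0.062, 0.002]
force: [0.3, 0.0, 0.0]
opening: -0.002
```

```bash
python3 -c "
from h import *; rep(); print(arm.finish_job())"
```

```text
t 21.25 gap 29.3 lat 0.1 brz 211.2 | F fwd 0.3 lat 0.1 z 0.0 | tau [-0.01  0.01  0.02] | head -7.06 pitch 0.26 open -0.002
the job is handed in; nothing more can be done
None
```

The bracket is hooked into the empty upright and locked, and I handed the job in at about 21 s of the 72 s allowed.

**What I did:** I drew the bracket out of the plywood sleeve by its hook end, stood it on the counter and let go. I then took it by the black grip patch, hooked it into the slots and lowered it onto the spring rest. After letting go, I pressed it down on the thumb pad with the fingers closed.

**Last checks:**
- **Lock:** the force dipped from 13.2 to 10.9 N, then stiffened to about 31 N at the bottom stop. The last picture shows the red catch out over the plate's top edge.
- **Seating:** by eye, the bracket sits flush and level, like the one on the neighbouring upright.
- **Robot clear:** it was touching nothing at hand-in, with the wrist force near zero.
- **Other goods:** I touched none that I know of, and they looked undisturbed in the pictures, but I did not measure their positions at the end.

**What disagreed or went wrong:**
- **Fingertip height:** the real fingertips sat about 37 mm behind the stated TCP. My first grasp closed in the air just above the web, touching nothing, and I went lower and gripped.
- **First touch on the strip:** it missed the slots with about 18 N of push. I backed off and turned 0.7°, and it then went in freely.
- **Face position:** the strip's face was about 2 mm nearer than my camera estimate.
- **Setting down:** I set the bracket on the counter a little firmly, at about 22 N.

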